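# Snap the canister lid home with the hand press

## Robot

A 7-joint arm with a two-finger parallel gripper is mounted at the origin on the work surface. World frame = base frame: x ahead of the robot, y to its left, z up, the work surface at z = 0. Lengths are in m, angles in rad, forces in N, time in s.
With the tool pointing down it reaches from about 0.425 to 0.925 m from the base axis. Payload 6.8 kg.
Tool frame: the origin (TCP) lies at the very end of the fingers, on their centre line; the grasp point (between the pads) lies 19 mm behind it; z points along the fingers, y is the line along which they close (so a half turn about z gives the same grasp; the last joint's range is limited). The gripper opens to 85 mm and grips with 20 to 120 N. Pads are 22 mm wide; open, the fingers measure 114 mm over their backs; the gripper's body (76 mm by 85 mm) begins 54 mm behind the grasp point. The pads swing forward as they close: fully open they stand 13 mm farther back than shut.
Start: joints at [-1.341, 0.477, 0.022, 1.555, -0.011, 1.109, -0.083], TCP at [0.224, 0.637, 0.231] pointing down, gripper open.
Joint ranges: [-2.96, 2.96], [-0.34, 2.1], [-1.41, 1.46], [0.24, 2.44], [-1.37, 4.51], [0.17, 1.92], [-2.96, 2.96]. Speed limits (rad/s): [2.39, 2.39, 3.14, 3.14, 3.14, 3.14, 3.14].

## Interface

Orientations are given as a unit quaternion [w, x, y, z].
In Python, from station import get_obs, read_camera, hand_in gives the robot as it stands.
- The arm moves only by the tool arm_command, never from a script. Its argument "commands" is one flat list of numbers, 7 for each row, row after row: the shift along the tool's x, y, z in m, then the turn, a rotation vector about the tool's x, y, z in degrees, then the opening, from 0 (shut) to 1 (fully open). In form: [tx, ty, tz, rx, ry, rz, fingers, tx, ty, tz, rx, ry, rz, fingers, ...]. A call has 1 to 8 rows; each row is the pose to reach, as a shift and turn from the pose commanded when the call began, along the tool's axes at that moment; what a row does not reach only later rows make up. A row lasts 1/10 s, in which the tool goes at most 50 mm and 8.59 degrees, less where a joint would pass 70% of its speed; a pose out of reach is approached as far as the arm can. A call with a gripper value outside its range is refused whole. The fingers move at their own pace and stop on an object; "force" is the grip in N (left out, the last holds). Time passes only in rows, so rows that repeat a pose let the fingers close. It gives the time, the measured TCP pose, the force, the opening and the grip force at its end, in the units of the state.
- get_obs(): the state, without advancing time (a new reading comes with each control period).
- read_camera(name): name is "side" or "top" or "wrist"; returns a dict with "img" (480x640x3 uint8, red, green, blue), "camera_matrix" (3x3 intrinsics, pixels), "pose" (4x4, takes a point from camera to world coordinates). Camera axes: x right, y down, z forward; pixel columns grow to the right and rows downward; lengths in m; the calibration is good to about 2 mm. A picture is of the moment at which its call begins. There is no depth.
- hand_in(): hands the job in; it is judged then, once.
The state is a dict: "t": time; "q": joint angles; "joint_vel": joint speeds; "joint_torque": joint torques, N m; "eef_pos": TCP position; "tool_rot": TCP orientation; "contact_force": force on the tool from outside, world axes, zero at the start; "torque": the same for the moment, N m; "gripper_width": opening from 0.0 (shut) to 1.0 (fully open); "grasp_force": force on a finger pad.
Only numpy, scipy, OpenCV 4.12 (cv2) and the standard library are available. Lean on these libraries where they do the work, as an engineer would, in place of code of your own. Each camera call takes 0.05 s, during which the arm holds its last target. There are 200 camera calls.

## Task

The yellow lid is only resting in the mouth of the green canister. Pick up the wooden hand press, set its foot squarely in the recess on top of the lid and press straight down until the lid clicks home, flush on the rim all round, then keep it pressed down with about 15 N for two seconds, never above 30 N, so that the seal takes; then stand the press upright on its black rubber mat again and let go. Do not touch the lid with the gripper itself, and leave the other things where they are.

Things in the scene. Friction and masses are not known exactly. Their poses are not given: they have to be found in the camera images.
- press_mid (a point): Wooden hand press, upright, 86 mm high, 110 to 230 g: round flat foot 58 mm across, 12 mm thick, a short cone above it, then a round handle 32 mm across from 22 to 80 mm above the underside, with a red band. This point is on its axis, half-way up, 43 mm above the underside; z axis up along the handle.
- press_foot (a point): Centre of the flat underside of the press's foot; z axis up along the handle.
- lid_seat (a point): Round yellow snap lid, 84 mm across, 60 g. This point is the centre of the floor of the round recess on its top (66 mm across, 4 mm deep, so the border stands 4 mm higher); z axis up. The flange is 5 mm thick: this point lies 5 mm above its underside, which rests on the canister's rim when home.
- canister_rim (a point): Centre of the mouth of the green canister, at its rim, 64 to 76 mm above the table at the start; z axis up. The canister is 84 mm across, upright in a snug steel holder (104 mm across) bolted to the table, and is not quite at its bottom: pushed with some 6 N or more it first slides down by 2 to 8 mm (how far differs) and stays there. With the lid home, lid_seat is 5 mm above this point.
- mat_top (a point): Centre of the upper face of the round black rubber mat, 104 mm across and 4 mm thick, fixed to the table, on which the press stands at the start and must stand at the end; z axis up.
- dumpling_box: Bystander: open clear plastic box of dumplings, 90 x 110 x 35 mm; origin under its centre.
- shaker: Bystander: amber jar with a black cap, 56 mm across, 100 mm high; origin under its centre.
- bowl: Bystander: steel bowl, 110 mm across, 50 mm high; origin under its centre.
- lid: The same lid; origin at the centre of its flange's underside. At first its plug rests on four spring catches, about 11 mm above home. Pressed, it resists more and more, to roughly 9 to 17 N after some 6 mm; then it snaps, resistance drops to nearly nothing, and it is drawn down the last 3 to 5 mm to a hard stop on the rim. It takes at most 30 N from the press.
Mind the look-alikes: they are no part of the job. Several things look just like the part that bears mat_top: the one meant starts farthest to the robot's right.

How it is judged:
On the way, in this order (a step that is already met when the one before it is completed fails the run):
1. the held press stands squarely in the recess of the lid, pressing on it, before the lid is home (contact force between the fingers and press above 1 N and contact force between press and lid above 0.5 N and z of press_foot in the frame of lid_seat below 0.002 m and horizontal distance between press_foot and lid_seat below 0.008 m and angle between the z axis of press_foot and the z axis of lid_seat, either way round below 0.1 rad and z of lid_seat in the frame of canister_rim above 0.009 m), for 0.04 s.
2. with the lid home all round, the held press keeps squarely pressing on it with 10 to 20 N for one second (contact force between the fingers and press above 1 N and z of press_foot in the frame of lid_seat below 0.003 m and horizontal distance between press_foot and lid_seat below 0.008 m and z of lid_seat in the frame of canister_rim below 0.0065 m and angle between the z axis of lid_seat and the z axis of canister_rim, either way round below 0.03 rad and contact force between press and lid between 10 and 20 N and angle between the z axis of press_foot and the z axis of lid_seat, either way round below 0.1 rad), for 1 s.
At the end, for the whole second after the job is handed in: The lid sits home: its flange within 1.5 mm of the rim, level with it within 0.03 rad, centred within 5 mm; the press stands upright (within 0.05 rad), released and at rest on its rubber mat, its centre within 24 mm of the mat's centre (z of lid_seat in the frame of canister_rim below 0.0065 m and angle between the z axis of lid_seat and the z axis of canister_rim, either way round below 0.03 rad and horizontal distance between lid_seat and canister_rim below 0.005 m and horizontal distance between press_foot and mat_top below 0.024 m and z of press_foot in the frame of mat_top below 0.003 m and angle between press_foot's own z axis and vertical below 0.05 rad and linear speed of each of press, lid below 0.01 m/s); the robot touches nothing.
It fails at once if the press pushes on the lid with more than 30 N (contact force between press and lid above 30 N).
It fails at once if the gripper or arm touches the lid (contact force between any of the fingers, the arm and lid above 0.5 N).
It fails at once if a bystander is shifted by more than 20 mm (distance of any of dumpling_box, shaker, bowl from where it was at the start of the episode above 0.02 m).
It also fails if it takes over 72 s, if anything falls off the work surface, if the arm or the gripper's body presses on something with over 40 N, if the wrist force passes 120 N, or if a joint passes its speed limit or range.

## Working session

There is one attempt and no reset: what is moved stays moved. The work goes in short steps, Python scripts to look and compute and a tool call to move; the robot and the scene stay as the last step left them, time stands still between calls to the robot, and variables do not carry over. Pictures are saved under pics/ and viewed, at most 10 in all, crops included, and the job is handed in when it is done.

Besides the shell and the picture viewer there is one more tool, called after "Emit:" in YAML: its name, and indented under it one key for each argument. arm_command: Moves the arm, as the interface text tells. Its arguments: {"type":"object","properties":{"commands":{"type":"array","items":{"type":"number"}},"force":{"type":"number"}},"required":["commands"]}

```bash
mkdir -p pics; cat > h.py <<'E'
import cv2,numpy as np
from station import get_obs,read_camera,hand_in
from scipy.spatial.transform import Rotation as R
def snap(n,f):
    c=read_camera(n); cv2.imwrite(f'pics/{f}.png',c['img'][:,:,::-1]); return c
def ray(c,u,v):
    d=np.linalg.inv(c['camera_matrix'])@[u,v,1]; P=np.array(c['pose']); return P[:3,3],P[:3,:3]@d
def onz(c,u,v,z):
    o,d=ray(c,u,v); return o+d*(z-o[2])/d[2]
def pix(c,p):
    P=np.linalg.inv(c['pose']); q=c['camera_matrix']@(P[:3,:3]@np.array(p)+P[:3,3]); return q[:2]/q[2]
E
python3 - <<'E'
from h import *
for n in ['side','top']:
    c=snap(n,n+'0'); print(n,np.round(c['pose'],3).tolist(),np.round(c['camera_matrix'],1).tolist())
o=get_obs();print(o)
E
```

```text
side [[0.833, -0.33, 0.444, 0.186], [-0.553, -0.487, 0.676, -0.664], [-0.006, -0.809, -0.588, 0.652], [0.0, 0.0, 0.0, 1.0]] [[470.5, 0.0, 314.0], [0.0, 470.5, 239.8], [0.0, 0.0, 1.0]]
top [[0.005, -0.989, 0.15, 0.473], [-1.0, -0.005, -0.0, -0.01], [0.001, -0.15, -0.989, 1.105], [0.0, 0.0, 0.0, 1.0]] [[454.1, 0.0, 319.6], [0.0, 454.1, 240.0], [0.0, 0.0, 1.0]]
{'t': 0.1, 'q': array([-1.34111568,  0.47770906,  0.02235463,  1.55636193, -0.01151831,
        1.10930286, -0.08312179]), 'joint_vel': array([ 1.41978212e-03, -3.55049454e-04,  1.76722501e-04, -2.31439476e-03,
        9.56967471e-05, -1.63172382e-04, -4.39396604e-04]), 'joint_torque': array([ 3.57343277e-03, -5.97764182e+01,  1.61309447e+00, -2.81955868e+01,
        1.27221723e-02,  5.08646583e-03,  2.97755335e-06]), 'eef_pos': array([0.22352476, 0.6363426 , 0.23042484]), 'tool_rot': array([-8.47738363e-05,  1.68098694e-01,  9.85769824e-01, -8.22162660e-04]), 'contact_force': array([-0.56325218, -1.09691059, -0.69731269]), 'torque': array([-0.06279125, -0.02535236, -0.01533036]), 'grasp_force': 0.0, 'gripper_width': 0.9978044640746822}
```

View pics/top0.png

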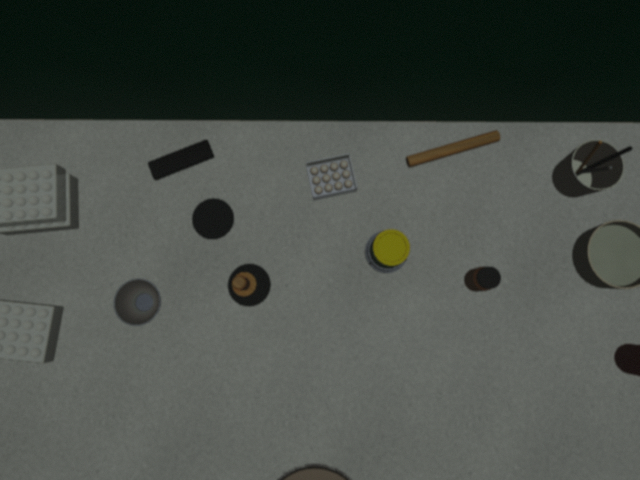

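View pics/side0.png

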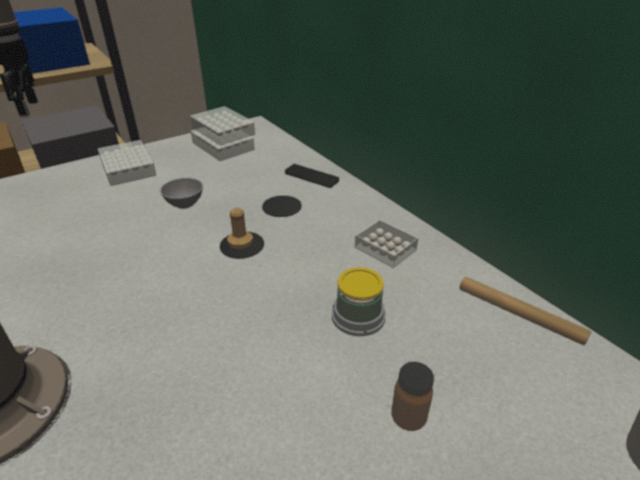

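The top view shows the press at (245,284) on its mat (249,285), with a look-alike mat at (213,219) farther left. The lid is at (390,247), the shaker at (485,278), the bowl at (137,301) and the dumplings at (331,177). The side view has the press at (238,230) and the lid at (360,284).

```bash
cat >> h.py <<'E'
def blob(m,roi):
    x0,y0,x1,y1=roi; k=np.zeros_like(m,np.uint8); k[y0:y1,x0:x1]=m[y0:y1,x0:x1]
    cs,_=cv2.findContours(k,cv2.RETR_EXTERNAL,cv2.CHAIN_APPROX_NONE)
    c=max(cs,key=cv2.contourArea); return cv2.fitEllipse(cv2.convexHull(c)),cv2.boundingRect(c)
def tri(*a):
    A=np.zeros((3,3));b=np.zeros(3)
    for o,d in a:
        d=d/np.linalg.norm(d);M=np.eye(3)-np.outer(d,d);A+=M;b+=M@o
    return np.linalg.solve(A,b)
E
python3 - <<'E'
from h import *
t=read_camera('top');s=read_camera('side')
H=lambda c:cv2.cvtColor(c['img'],cv2.COLOR_RGB2HSV)
def yel(c):
    h=H(c);return ((h[...,0]>24)&(h[...,0]<35)&(h[...,1]>150)&(h[...,2]>90)).astype(np.uint8)
et,bt=blob(yel(t),(360,215,425,280));es,bs=blob(yel(s),(325,255,395,315))
print(et,bt,es,bs)
p=tri(ray(t,*et[0]),ray(s,*es[0]));print('lid mid',p)
ht,hs=H(t),H(s)
for c,h,r in((t,ht,(220,255,285,315)),(s,hs,(210,195,275,265))):
    o=((h[...,0]<20)&(h[...,1]>110)&(h[...,2]>60)).astype(np.uint8)
    d=(h[...,2]<50).astype(np.uint8)|o
    eo,bo=blob(o,r);ed,bd=blob(d,r);print('press',eo,bo,'mat',ed,bd)
    print(onz(c,*ed[0],.004),onz(c,*eo[0],.016))
for n,c,r in(('a',t,(215,255,280,315)),('b',s,(205,195,275,265))):
    cv2.imwrite(f'pics/c{n}.png',cv2.resize(c['img'][r[1]:r[3],r[0]:r[2],::-1],None,fx=5,fy=5,interpolation=2))
a,b=cv2.imread('pics/ca.png'),cv2.imread('pics/cb.png')
im=np.zeros((350,680,3),np.uint8);im[:300,:325]=a;im[:,330:680]=b;cv2.imwrite('pics/c.png',im)
E
```

```text
((391.1036682128906, 246.98570251464844), (34.795345306396484, 35.924774169921875), 122.87370300292969) (374, 230, 36, 35) ((360.392333984375, 282.2568359375), (29.20271873474121, 44.30485916137695), 95.27861785888672) (339, 268, 44, 30)
lid mid [ 0.61076063 -0.17159161  0.08701018]
press ((243.6493377685547, 283.6742858886719), (23.35885238647461, 24.092554092407227), 35.2869987487793) (232, 272, 24, 24) mat ((248.7715606689453, 284.5411071777344), (41.05076599121094, 41.923946380615234), 45.44910430908203) (228, 264, 42, 42)
[0.52958343 0.16018781 0.004     ] [0.53095986 0.17063121 0.016     ]
press ((239.30152893066406, 238.22637939453125), (13.717215538024902, 24.9813232421875), 81.39199829101562) (227, 232, 25, 14) mat ((237.58029174804688, 247.20457458496094), (19.709243774414062, 34.6772575378418), 96.888671875) (221, 239, 34, 19)
[0.51392488 0.15478268 0.004     ] [0.52650474 0.16872205 0.016     ]
```

View pics/c.png

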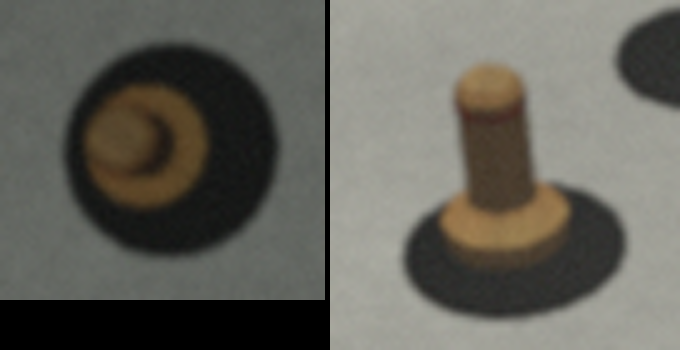

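The close crop shows the press upright, with its foot centre at about (244.4,284.2) in the top view and (240,238.6) in the side view. It stands about 10 mm off the mat centre (249.2,285). I'll go above it and look with the wrist camera.

```bash
cat >> h.py <<'E'
def go(p):
    o=get_obs();M=R.from_quat(np.roll(o['tool_rot'],-1));return np.round(M.inv().apply(np.array(p)-o['eef_pos'])*1000,1)
E
python3 - <<'E'
from h import *
t=read_camera('top');s=read_camera('side')
print(tri(ray(t,244.4,284.2),ray(s,240,238.6)),onz(t,244.4,284.2,.014),onz(t,239,283,.085),onz(s,303/5*0+205+160/5,195+90/5,.08),onz(t,249.2,285,.004))
print(go([.529,.169,.2]))
E
```

```text
[0.52919484 0.16949596 0.01346748] [0.52982244 0.16912825 0.014     ] [0.52870489 0.16963572 0.085     ] [0.53117354 0.17545209 0.08      ] [0.52848454 0.1591215  0.004     ]
[-443.1 -340.1   31.2]
```

Emit:
arm_command:
  commands: [-0.443, -0.34, 0.02, 0, 0, 0, 1, -0.443, -0.34, 0.02, 0, 0, 0, 1, -0.443, -0.34, 0.02, 0, 0, 0, 1, -0.443, -0.34, 0.02, 0, 0, 0, 1, -0.443, -0.34, 0.02, 0, 0, 0, 1, -0.443, -0.34, 0.02, 0, 0, 0, 1, -0.443, -0.34, 0.02, 0, 0, 0, 1, -0.443, -0.34, 0.02, 0, 0, 0, 1]

```text
t: 1.1
eef_pos: [0.4431, 0.3004, 0.2172]
tool_rot: [0.0, 0.168, 0.986, 0.0]
contact_force: [1.1, 0.9, -0.0]
gripper_width: 0.999
grasp_force: 0.0
```

```bash
python3 - <<'E'
from h import *
o=get_obs();print(o['t'],o['eef_pos'],o['tool_rot'],go([.529,.169,.2]))
E
```

```text
1.1 [0.44305809 0.30037383 0.21719616] [1.71175852e-04 1.68022997e-01 9.85783011e-01 3.14119534e-04] [-124.6  -95.5   17.2]
```

Emit:
arm_command:
  commands: [-0.125, -0.096, 0.017, 0, 0, 0, 1, -0.125, -0.096, 0.017, 0, 0, 0, 1, -0.125, -0.096, 0.017, 0, 0, 0, 1, -0.125, -0.096, 0.017, 0, 0, 0, 1, -0.125, -0.096, 0.017, 0, 0, 0, 1, -0.125, -0.096, 0.017, 0, 0, 0, 1]

```text
t: 1.7
eef_pos: [0.5278, 0.1714, 0.2]
tool_rot: [-0.0, 0.168, 0.986, 0.0]
contact_force: [0.1, 0.8, 1.1]
gripper_width: 0.998
grasp_force: 0.0
```

```bash
python3 - <<'E'
from h import *
c=snap('wrist','w1');o=get_obs();print(o['eef_pos'],o['tool_rot'],o['contact_force'],go([.529,.169,.2]))
print(np.round(c['pose'],3).tolist())
print(pix(c,[.529,.169,.09]),pix(c,[.529,.169,.016]),pix(c,[.529,.159,.004]))
E
```

```text
[0.5275341  0.17211141 0.20003961] [-2.73203802e-04  1.66823543e-01  9.85986639e-01  4.23646911e-04] [-0.04549315 -0.04142919 -0.6294141 ] [-2.4 -2.5  0. ]
[[0.33, 0.9, 0.285, 0.455], [0.944, -0.314, -0.1, 0.197], [-0.001, 0.302, -0.953, 0.343], [0.0, 0.0, 0.0, 1.0]]
[321.09177373 242.32092802] [321.7199291  217.57204704] [311.61913919 217.97699416]
```

View pics/w1.png

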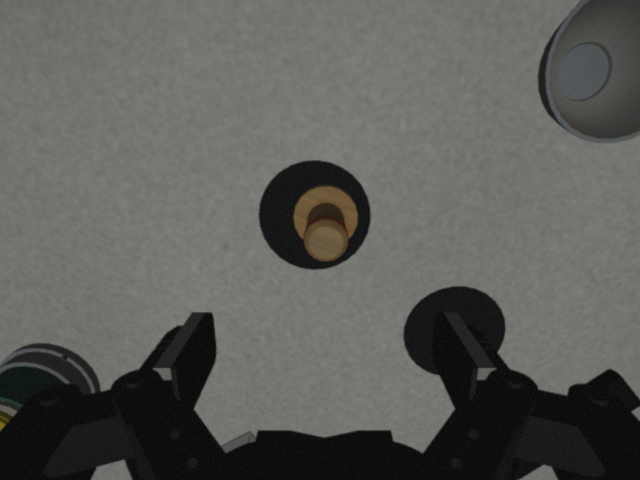

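The wrist view shows the foot at (326,216), the handle top at (326,241) and the mat at (315,215). That is about 4 px from the prediction, so I'll fold it in.

```bash
python3 - <<'E'
from h import *
c=read_camera('wrist')
f=onz(c,326,216,.016);print(f,onz(c,326,241,.088),onz(c,315,215,.004))
p=(f[:2]+[.529,.169])/2;print(p,go([*p,.12]),go([*p,.037]))
E
```

```text
[0.52869117 0.17376348 0.016     ] [0.52959948 0.17306545 0.088     ] [0.52717617 0.16358684 0.004     ]
[0.52884559 0.17138174] [-1.6 -0.5 80.1] [ -1.7  -0.5 163.1]
```

Emit:
arm_command:
  commands: [-0.002, -0.001, 0.05, 0, 0, 0, 1, -0.002, -0.001, 0.09, 0, 0, 0, 1, -0.002, -0.001, 0.125, 0, 0, 0, 1, -0.002, -0.001, 0.15, 0, 0, 0, 1, -0.002, -0.001, 0.163, 0, 0, 0, 1, -0.002, -0.001, 0.163, 0, 0, 0, 1, -0.002, -0.001, 0.163, 0, 0, 0, 1]

```text
t: 2.5
eef_pos: [0.5304, 0.1695, 0.0379]
tool_rot: [0.0, 0.168, 0.986, 0.0]
contact_force: [0.3, -0.6, 0.7]
gripper_width: 1.001
grasp_force: 0.0
```

Emit:
arm_command:
  commands: [0, 0, 0, 0, 0, 0, 0.5, 0, 0, 0, 0, 0, 0, 0.3, 0, 0, 0, 0, 0, 0, 0, 0, 0, 0, 0, 0, 0, 0, 0, 0, 0, 0, 0, 0, 0, 0, 0, 0, 0, 0, 0, 0, 0, 0, 0, 0, 0, 0, 0, 0, 0, 0, 0, 0, 0, 0]
  force: 80

```text
t: 3.3
eef_pos: [0.5307, 0.169, 0.038]
tool_rot: [0.001, 0.168, 0.986, 0.001]
contact_force: [-0.4, -0.2, 6.5]
gripper_width: 0.355
grasp_force: 78.9
```

```bash
python3 - <<'E'
from h import *
s=snap('side','g1');w=snap('wrist','gw')
o=get_obs();print(o['t'],o['eef_pos'],o['tool_rot'],o['contact_force'],o['gripper_width'],o['grasp_force'])
im=np.hstack([cv2.resize(s['img'][140:270,180:310,::-1],(390,390),interpolation=2),w['img'][60:450,110:510,::-1]]);cv2.imwrite('pics/g.png',im)
E
```

```text
3.4 [0.53065549 0.16892293 0.03799652] [6.49193214e-04 1.68131056e-01 9.85764262e-01 5.89300228e-04] [-1.16328929 -0.25982719  6.59959972] 0.35486159339596085 78.91632825136185
```

View pics/g.png

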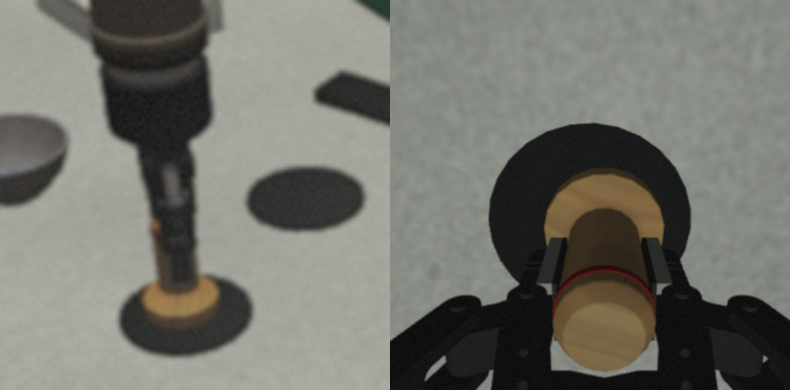

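The press is gripped: the handle is between the pads and the foot is flat on the mat, with the foot's front edge at about (325,230) in the wrist image. Next I'll lift and work out the foot-to-TCP offset.

Emit:
arm_command:
  commands: [0, 0, -0.03, 0, 0, 0, 0, 0, 0, -0.07, 0, 0, 0, 0, 0, 0, -0.11, 0, 0, 0, 0, 0, 0, -0.14, 0, 0, 0, 0, 0, 0, -0.15, 0, 0, 0, 0, 0, 0, -0.15, 0, 0, 0, 0, 0, 0, -0.15, 0, 0, 0, 0]

```text
t: 4.1
eef_pos: [0.5289, 0.1682, 0.1855]
tool_rot: [-0.001, 0.168, 0.986, -0.001]
contact_force: [0.5, -0.3, -0.4]
gripper_width: 0.358
grasp_force: 79.3
```

```bash
python3 - <<'E'
from h import *
c=read_camera('wrist');o=get_obs();M=R.from_quat(np.roll(o['tool_rot'],-1))
print(o['eef_pos'],o['contact_force'],o['gripper_width'],o['grasp_force'])
h=cv2.cvtColor(c['img'],cv2.COLOR_RGB2HSV);m=((h[...,0]<22)&(h[...,1]>90)&(h[...,2]>50)).astype(np.uint8)
m[300:]=0
ys,xs=np.where(m[:, :]);print(ys.min(),np.median(xs[ys<ys.min()+4]))
for y in range(220,296,6):
    x=xs[ys==y]
    if len(x):print(y,x.min(),x.max())
u=np.median(xs[ys<ys.min()+4]);zt=o['eef_pos'][2]-.033+.012-.001
e=onz(c,u,ys.min(),zt);print('edge in tool',M.inv().apply(e-o['eef_pos']), 'cam up in tool',M.inv().apply(-np.array(c['pose'])[:3,1]))
# lid
P=[.611,-.172,0];print(go([*P[:2],.188]),[M.inv().apply(np.array(P)-o['eef_pos'])])
E
```

```text
[0.52864244 0.16813809 0.18504509] [-0.25995122  0.05676751 -1.44262638] 0.3551716585675934 79.33948069810867
229 324.0
232 304 343
238 291 355
244 283 364
250 278 368
256 275 372
262 271 376
268 269 379
274 267 380
280 266 382
286 265 383
292 266 382
edge in tool [0.0316037  0.00029754 0.02207561] cam up in tool [ 9.52748934e-01 -8.80410372e-04  3.03757623e-01]
[-190.4 -293.7   -2.7] [array([-0.19083238, -0.29321651,  0.1852713 ])]
```

Emit:
arm_command:
  commands: [-0.02, -0.022, 0, 0, 0, 0, 0, -0.05, -0.054, 0, 0, 0, 0, 0, -0.08, -0.086, 0, 0, 0, 0, 0, -0.11, -0.12, 0, 0, 0, 0, 0, -0.14, -0.152, 0, 0, 0, 0, 0, -0.17, -0.184, 0, 0, 0, 0, 0, -0.2, -0.216, 0, 0, 0, 0, 0, -0.225, -0.243, 0, 0, 0, 0, 0]

```text
t: 4.95
eef_pos: [0.661, -0.138, 0.1844]
tool_rot: [-0.002, 0.169, 0.986, -0.001]
contact_force: [0.1, -0.2, -1.4]
gripper_width: 0.357
grasp_force: 79.4
```

Emit:
arm_command:
  commands: [-0.02, -0.022, 0, 0, 0, 0, 0, -0.035, -0.038, 0, 0, 0, 0, 0, -0.046, -0.05, 0, 0, 0, 0, 0, -0.046, -0.05, 0, 0, 0, 0, 0, -0.046, -0.05, 0, 0, 0, 0, 0, -0.046, -0.05, 0, 0, 0, 0, 0]

```text
t: 5.55
eef_pos: [0.6883, -0.1956, 0.1864]
tool_rot: [-0.001, 0.167, 0.986, 0.001]
contact_force: [-0.8, 0.9, -1.5]
gripper_width: 0.358
grasp_force: 79.4
```

```bash
python3 - <<'E'
from h import *
c=snap('wrist','w2');o=get_obs();M=R.from_quat(np.roll(o['tool_rot'],-1))
print(o['eef_pos'],o['tool_rot'],o['contact_force'])
h=cv2.cvtColor(c['img'],cv2.COLOR_RGB2HSV);m=((h[...,0]>24)&(h[...,0]<35)&(h[...,1]>150)&(h[...,2]>60)).astype(np.uint8)
e,b=blob(m,(0,0,640,400));print(e,b)
for z in(.085,.09,.095):
    p=onz(c,*e[0],z);print(z,p,M.inv().apply(p-o['eef_pos']))
E
```

```text
[ 0.68842005 -0.19564675  0.18668273] [-3.53973615e-04  1.67053774e-01  9.85947565e-01  5.56541408e-04] [ 1.25186552 -0.30372012 -1.0790317 ]
((320.51641845703125, 114.27267456054688), (135.42153930664062, 143.3755340576172), 178.0746612548828) (253, 43, 136, 144)
0.085 [ 0.60888878 -0.17004601  0.085     ] [ 0.08343561 -0.00212635  0.10175449]
0.09 [ 0.60902257 -0.17004766  0.09      ] [ 0.08331317 -0.00207894  0.09675442]
0.095 [ 0.60915636 -0.17004931  0.095     ] [ 0.08319072 -0.00203152  0.09175436]
```

View pics/w2.png

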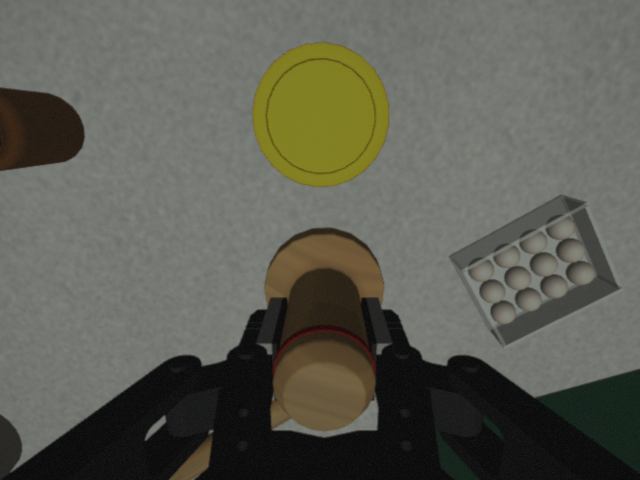

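The wrist view shows the lid at (320.5,114), with the recess ring concentric, and the foot at (324,288). The relative correction is about +81 mm along tool x and -2.4 mm along tool y.

Emit:
arm_command:
  commands: [0.02, -0.0005, 0, 0, 0, 0, 0, 0.045, -0.001, 0.01, 0, 0, 0, 0, 0.065, -0.002, 0.02, 0, 0, 0, 0, 0.081, -0.0024, 0.035, 0, 0, 0, 0, 0.081, -0.0024, 0.042, 0, 0, 0, 0, 0.081, -0.0024, 0.042, 0, 0, 0, 0, 0.081, -0.0024, 0.042, 0, 0, 0, 0, 0.081, -0.0024, 0.042, 0, 0, 0, 0]

```text
t: 6.4
eef_pos: [0.6125, -0.1734, 0.1458]
tool_rot: [0.001, 0.168, 0.986, -0.0]
contact_force: [0.4, 0.4, -1.7]
gripper_width: 0.355
grasp_force: 79.4
```

```bash
python3 - <<'E'
from h import *
c=snap('wrist','w3');s=snap('side','s3');o=get_obs();M=R.from_quat(np.roll(o['tool_rot'],-1))
print(o['eef_pos'],o['tool_rot'],o['contact_force'])
im=np.hstack([cv2.resize(s['img'][200:330,300:430,::-1],(390,390),interpolation=2),w] if (w:=c['img'][90:480,110:520,::-1]) is not None else 0);cv2.imwrite('pics/p.png',im)
h=cv2.cvtColor(c['img'],cv2.COLOR_RGB2HSV);m=((h[...,0]>24)&(h[...,0]<35)&(h[...,1]>150)&(h[...,2]>60))
ys,xs=np.where(m);print(ys.min(),np.median(xs[ys<ys.min()+3]))
for y in range(ys.min(),ys.max(),10):
    x=xs[ys==y];print(y,x.min(),x.max(),(x.min()+x.max())/2)
u=np.median(xs[ys<ys.min()+3])
for z in (.088,.094):print('edge',M.inv().apply(onz(c,u,ys.min(),z)-o['eef_pos']))
E
```

```text
[ 0.61210381 -0.1733866   0.1455144 ] [ 6.28223624e-04  1.68118335e-01  9.85766619e-01 -6.06849093e-05] [-0.10298404 -0.84007841 -1.31057569]
189 328.5
189 319 337 328.0
199 290 366 328.0
209 276 378 327.0
219 268 386 327.0
229 262 393 327.5
239 258 396 327.0
249 256 399 327.5
259 255 399 327.0
269 256 399 327.5
279 259 396 327.5
289 263 391 327.0
299 383 385 384.0
edge [0.04389606 0.00267528 0.05745942]
edge [0.04488863 0.00260603 0.05145816]
```

View pics/p.png

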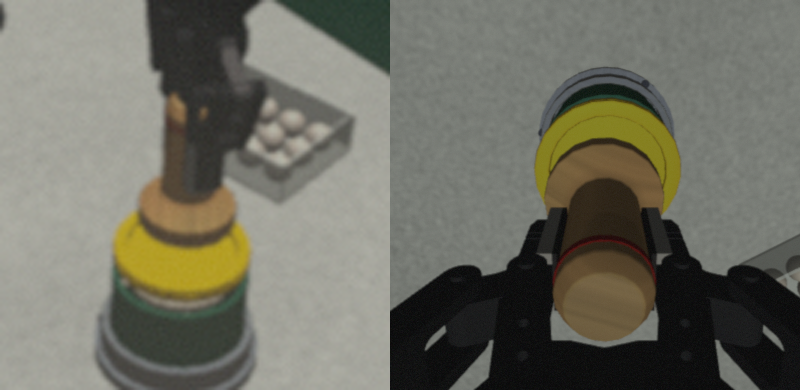

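The foot sits directly over the lid in x, but the lid centre is about 2 mm to tool +y (327 vs 324 px). I'll correct that and then descend slowly.

Emit:
arm_command:
  commands: [0, 0.002, 0, 0, 0, 0, 0, 0, 0.002, 0.003, 0, 0, 0, 0, 0, 0.002, 0.006, 0, 0, 0, 0, 0, 0.002, 0.009, 0, 0, 0, 0, 0, 0.002, 0.012, 0, 0, 0, 0, 0, 0.002, 0.012, 0, 0, 0, 0, 0, 0.002, 0.012, 0, 0, 0, 0]

```text
t: 7.2
eef_pos: [0.6118, -0.1713, 0.1329]
tool_rot: [-0.0, 0.168, 0.986, -0.0]
contact_force: [0.5, -0.8, -1.5]
gripper_width: 0.356
grasp_force: 79.4
```

```bash
python3 - <<'E'
from h import *
c=read_camera('wrist');o=get_obs();M=R.from_quat(np.roll(o['tool_rot'],-1))
print(o['eef_pos'],o['contact_force'])
h=cv2.cvtColor(c['img'],cv2.COLOR_RGB2HSV);m=((h[...,0]>24)&(h[...,0]<35)&(h[...,1]>150)&(h[...,2]>60))
w=((h[...,0]<22)&(h[...,1]>90)&(h[...,2]>50))
ys,xs=np.where(m);u=np.median(xs[ys<ys.min()+3]);print(ys.min(),u)
for y in (200,220,240,260):
    x=xs[ys==y];print(y,x.min(),x.max(),(x.min()+x.max())/2)
w[300:]=0;yy,xx=np.where(w)
for y in (255,265,275,285):
    x=xx[yy==y];x=x[(x>250)&(x<400)];print('w',y,x.min(),x.max(),(x.min()+x.max())/2)
print('edge',M.inv().apply(onz(c,u,ys.min(),.091)-o['eef_pos']))
E
```

```text
[ 0.61196119 -0.17133902  0.13300812] [-0.45523477  1.26542769 -1.54031378]
195 325.5
200 298 347 322.5
220 267 382 324.5
240 255 395 325.0
260 249 400 324.5
w 255 276 372 324.0
w 265 270 377 323.5
w 275 267 380 323.5
w 285 265 383 324.0
edge [0.0440823  0.0008182  0.04200467]
```

Emit:
arm_command:
  commands: [0, 0, 0.001, 0, 0, 0, 0, 0, 0, 0.002, 0, 0, 0, 0, 0, 0, 0.003, 0, 0, 0, 0, 0, 0, 0.004, 0, 0, 0, 0, 0, 0, 0.005, 0, 0, 0, 0, 0, 0, 0.005, 0, 0, 0, 0]

```text
t: 7.85
eef_pos: [0.6118, -0.1712, 0.1278]
tool_rot: [-0.0, 0.168, 0.986, 0.0]
contact_force: [0.6, -0.6, -1.1]
gripper_width: 0.358
grasp_force: 79.4
```

Emit:
arm_command:
  commands: [0, 0, 0.001, 0, 0, 0, 0, 0, 0, 0.002, 0, 0, 0, 0, 0, 0, 0.003, 0, 0, 0, 0, 0, 0, 0.003, 0, 0, 0, 0]

```text
t: 8.25
eef_pos: [0.6118, -0.1712, 0.1248]
tool_rot: [-0.0, 0.168, 0.986, 0.0]
contact_force: [0.4, 0.6, -2.0]
gripper_width: 0.356
grasp_force: 79.4
```

Emit:
arm_command:
  commands: [0, 0, 0.001, 0, 0, 0, 0, 0, 0, 0.002, 0, 0, 0, 0, 0, 0, 0.002, 0, 0, 0, 0]

```text
t: 8.55
eef_pos: [0.6118, -0.1712, 0.1228]
tool_rot: [-0.0, 0.168, 0.986, -0.0]
contact_force: [-0.7, -0.7, -1.8]
gripper_width: 0.356
grasp_force: 79.4
```

Emit:
arm_command:
  commands: [0, 0, 0.001, 0, 0, 0, 0, 0, 0, 0.002, 0, 0, 0, 0, 0, 0, 0.002, 0, 0, 0, 0]

```text
t: 8.85
eef_pos: [0.6118, -0.1712, 0.1208]
tool_rot: [-0.0, 0.168, 0.986, 0.0]
contact_force: [-0.4, 0.6, -1.4]
gripper_width: 0.357
grasp_force: 79.4
```

Emit:
arm_command:
  commands: [0, 0, 0.001, 0, 0, 0, 0, 0, 0, 0.001, 0, 0, 0, 0, 0, 0, 0.001, 0, 0, 0, 0]

```text
t: 9.15
eef_pos: [0.6119, -0.1712, 0.1199]
tool_rot: [-0.0, 0.168, 0.986, -0.0]
contact_force: [-0.3, -0.4, -0.7]
gripper_width: 0.354
grasp_force: 79.4
```

Emit:
arm_command:
  commands: [0, 0, 0.001, 0, 0, 0, 0, 0, 0, 0.001, 0, 0, 0, 0, 0, 0, 0.001, 0, 0, 0, 0]

```text
t: 9.45
eef_pos: [0.6119, -0.1713, 0.119]
tool_rot: [-0.0, 0.168, 0.986, 0.0]
contact_force: [-0.4, 0.0, -1.4]
gripper_width: 0.357
grasp_force: 79.4
```

Emit:
arm_command:
  commands: [0, 0, 0.001, 0, 0, 0, 0, 0, 0, 0.001, 0, 0, 0, 0, 0, 0, 0.001, 0, 0, 0, 0]

```text
t: 9.75
eef_pos: [0.6121, -0.1713, 0.1182]
tool_rot: [0.0, 0.168, 0.986, 0.0]
contact_force: [-0.1, 0.2, 0.6]
gripper_width: 0.361
grasp_force: 79.7
```

Contact is starting. I'll check whether the foot is inside the recess or on its border.

```bash
python3 - <<'E'
from h import *
c=read_camera('wrist');s=read_camera('side');o=get_obs();print(o['eef_pos'],o['contact_force'],o['torque'])
im=np.hstack([cv2.resize(s['img'][215:315,310:410,::-1],(400,400),interpolation=2),cv2.resize(c['img'][170:370,225:425,::-1],(400,400),interpolation=2)]);cv2.imwrite('pics/q.png',im)
E
```

```text
[ 0.61206935 -0.17131439  0.1182278 ] [0.80319231 0.77894498 2.60303907] [ 0.06461858  0.14597119 -0.0551554 ]
```

View pics/q.png

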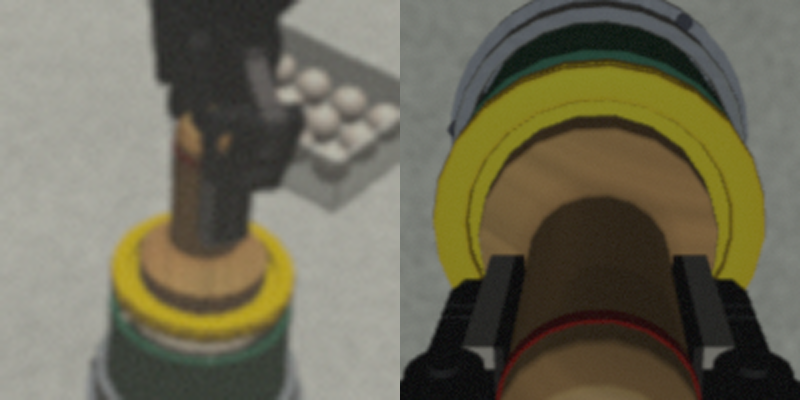

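The foot sits inside the recess ring, concentric with it. I'll press in small steps.

Emit:
arm_command:
  commands: [0, 0, 0.001, 0, 0, 0, 0, 0, 0, 0.001, 0, 0, 0, 0, 0, 0, 0.001, 0, 0, 0, 0]

```text
t: 10.15
eef_pos: [0.6122, -0.1713, 0.1173]
tool_rot: [0.0, 0.168, 0.986, 0.0]
contact_force: [-1.7, 0.5, 5.4]
gripper_width: 0.36
grasp_force: 79.8
```

Emit:
arm_command:
  commands: [0, 0, 0.001, 0, 0, 0, 0, 0, 0, 0.001, 0, 0, 0, 0, 0, 0, 0.001, 0, 0, 0, 0]

```text
t: 10.45
eef_pos: [0.6121, -0.1713, 0.116]
tool_rot: [0.0, 0.168, 0.986, -0.0]
contact_force: [-0.9, 0.6, 3.7]
gripper_width: 0.357
grasp_force: 79.8
```

Emit:
arm_command:
  commands: [0, 0, 0.001, 0, 0, 0, 0, 0, 0, 0.001, 0, 0, 0, 0, 0, 0, 0.001, 0, 0, 0, 0]

```text
t: 10.75
eef_pos: [0.6121, -0.1713, 0.1149]
tool_rot: [0.0, 0.168, 0.986, -0.0]
contact_force: [1.2, -0.7, 2.6]
gripper_width: 0.356
grasp_force: 80.0
```

Emit:
arm_command:
  commands: [0, 0, 0.001, 0, 0, 0, 0, 0, 0, 0.001, 0, 0, 0, 0, 0, 0, 0.001, 0, 0, 0, 0]

```text
t: 11.05
eef_pos: [0.6123, -0.1714, 0.1142]
tool_rot: [0.0, 0.168, 0.986, -0.0]
contact_force: [-0.2, -0.5, 5.3]
gripper_width: 0.355
grasp_force: 80.1
```

Emit:
arm_command:
  commands: [0, 0, 0.001, 0, 0, 0, 0, 0, 0, 0.001, 0, 0, 0, 0, 0, 0, 0.001, 0, 0, 0, 0]

```text
t: 11.35
eef_pos: [0.6125, -0.1714, 0.1135]
tool_rot: [0.001, 0.168, 0.986, -0.0]
contact_force: [0.4, -1.2, 6.2]
gripper_width: 0.356
grasp_force: 80.4
```

Emit:
arm_command:
  commands: [0, 0, 0.001, 0, 0, 0, 0, 0, 0, 0.001, 0, 0, 0, 0, 0, 0, 0.001, 0, 0, 0, 0]

```text
t: 11.65
eef_pos: [0.6127, -0.1715, 0.1126]
tool_rot: [0.001, 0.168, 0.986, -0.0]
contact_force: [0.7, -0.5, 6.0]
gripper_width: 0.356
grasp_force: 80.2
```

Emit:
arm_command:
  commands: [0, 0, 0.001, 0, 0, 0, 0, 0, 0, 0.001, 0, 0, 0, 0, 0, 0, 0.001, 0, 0, 0, 0]

```text
t: 11.95
eef_pos: [0.6119, -0.1713, 0.1109]
tool_rot: [0.0, 0.168, 0.986, -0.0]
contact_force: [-0.1, -0.6, 4.8]
gripper_width: 0.358
grasp_force: 79.9
```

Emit:
arm_command:
  commands: [0, 0, 0.001, 0, 0, 0, 0, 0, 0, 0.001, 0, 0, 0, 0, 0, 0, 0.001, 0, 0, 0, 0]

```text
t: 12.25
eef_pos: [0.6109, -0.1709, 0.1089]
tool_rot: [-0.001, 0.168, 0.986, 0.0]
contact_force: [0.2, 0.1, -1.3]
gripper_width: 0.358
grasp_force: 79.5
```

Emit:
arm_command:
  commands: [0, 0, 0, 0, 0, 0, 0, 0, 0, 0, 0, 0, 0, 0, 0, 0, 0, 0, 0, 0, 0]

```text
t: 12.55
eef_pos: [0.6117, -0.1712, 0.1098]
tool_rot: [-0.0, 0.168, 0.986, 0.0]
contact_force: [-0.1, -0.1, -1.5]
gripper_width: 0.357
grasp_force: 79.5
```

Emit:
arm_command:
  commands: [0, 0, 0.001, 0, 0, 0, 0, 0, 0, 0.001, 0, 0, 0, 0, 0, 0, 0.001, 0, 0, 0, 0]

```text
t: 12.85
eef_pos: [0.6119, -0.1712, 0.1089]
tool_rot: [-0.0, 0.168, 0.986, 0.0]
contact_force: [0.4, 0.3, -0.6]
gripper_width: 0.357
grasp_force: 79.5
```

Emit:
arm_command:
  commands: [0, 0, 0.001, 0, 0, 0, 0, 0, 0, 0.001, 0, 0, 0, 0, 0, 0, 0.001, 0, 0, 0, 0]

```text
t: 13.15
eef_pos: [0.6119, -0.1712, 0.1079]
tool_rot: [-0.0, 0.168, 0.986, 0.0]
contact_force: [-0.2, -0.1, -1.8]
gripper_width: 0.359
grasp_force: 79.5
```

Emit:
arm_command:
  commands: [0, 0, 0.001, 0, 0, 0, 0, 0, 0, 0.001, 0, 0, 0, 0, 0, 0, 0.001, 0, 0, 0, 0]

```text
t: 13.45
eef_pos: [0.6119, -0.1712, 0.1069]
tool_rot: [-0.0, 0.168, 0.986, 0.0]
contact_force: [0.1, -0.3, -2.1]
gripper_width: 0.357
grasp_force: 79.5
```

It snapped: the force fell to the baseline as the lid was drawn away from the foot. I'll follow it down until contact.

Emit:
arm_command:
  commands: [0, 0, 0.001, 0, 0, 0, 0, 0, 0, 0.001, 0, 0, 0, 0, 0, 0, 0.001, 0, 0, 0, 0]

```text
t: 13.75
eef_pos: [0.6119, -0.1713, 0.1059]
tool_rot: [-0.0, 0.168, 0.986, 0.0]
contact_force: [-0.2, -0.3, -1.8]
gripper_width: 0.357
grasp_force: 79.5
```

Emit:
arm_command:
  commands: [0, 0, 0.0005, 0, 0, 0, 0, 0, 0, 0.001, 0, 0, 0, 0, 0, 0, 0.001, 0, 0, 0, 0]

```text
t: 14.05
eef_pos: [0.6119, -0.1712, 0.1049]
tool_rot: [-0.0, 0.168, 0.986, 0.0]
contact_force: [0.5, 0.1, -1.8]
gripper_width: 0.354
grasp_force: 79.5
```

Emit:
arm_command:
  commands: [0, 0, 0.0005, 0, 0, 0, 0, 0, 0, 0.001, 0, 0, 0, 0, 0, 0, 0.001, 0, 0, 0, 0]

```text
t: 14.35
eef_pos: [0.612, -0.1713, 0.1045]
tool_rot: [0.0, 0.168, 0.986, 0.0]
contact_force: [-1.3, 1.0, 3.8]
gripper_width: 0.357
grasp_force: 80.0
```

Emit:
arm_command:
  commands: [0, 0, 0.0005, 0, 0, 0, 0, 0, 0, 0.0005, 0, 0, 0, 0, 0, 0, 0.0005, 0, 0, 0, 0]

```text
t: 14.65
eef_pos: [0.612, -0.1713, 0.1045]
tool_rot: [0.0, 0.168, 0.986, 0.0]
contact_force: [-3.7, 0.9, 8.2]
gripper_width: 0.358
grasp_force: 80.4
```

Emit:
arm_command:
  commands: [0, 0, 0.0005, 0, 0, 0, 0, 0, 0, 0.0005, 0, 0, 0, 0, 0, 0, 0.0005, 0, 0, 0, 0]

```text
t: 14.95
eef_pos: [0.612, -0.1714, 0.1045]
tool_rot: [0.0, 0.168, 0.986, 0.0]
contact_force: [-5.6, 1.5, 11.7]
gripper_width: 0.357
grasp_force: 80.7
```

The lid is at the hard stop, with a net force of about 14 N. I'll hold here.

Emit:
arm_command:
  commands: [0, 0, 0.0001, 0, 0, 0, 0, 0, 0, 0.0001, 0, 0, 0, 0, 0, 0, 0.0001, 0, 0, 0, 0, 0, 0, 0.0001, 0, 0, 0, 0]

```text
t: 15.35
eef_pos: [0.612, -0.1713, 0.1045]
tool_rot: [0.0, 0.168, 0.986, 0.0]
contact_force: [-5.6, 2.2, 12.6]
gripper_width: 0.356
grasp_force: 80.7
```

Emit:
arm_command:
  commands: [0, 0, 0, 0, 0, 0, 0, 0, 0, 0, 0, 0, 0, 0, 0, 0, 0, 0, 0, 0, 0, 0, 0, 0, 0, 0, 0, 0, 0, 0, 0, 0, 0, 0, 0, 0, 0, 0, 0, 0, 0, 0, 0, 0, 0, 0, 0, 0, 0]

```text
t: 16.05
eef_pos: [0.6121, -0.1713, 0.1045]
tool_rot: [0.0, 0.168, 0.986, 0.0]
contact_force: [-5.9, 1.5, 11.9]
gripper_width: 0.356
grasp_force: 80.7
```

Emit:
arm_command:
  commands: [0, 0, 0, 0, 0, 0, 0, 0, 0, 0, 0, 0, 0, 0, 0, 0, 0, 0, 0, 0, 0, 0, 0, 0, 0, 0, 0, 0, 0, 0, 0, 0, 0, 0, 0, 0, 0, 0, 0, 0, 0, 0, 0, 0, 0, 0, 0, 0, 0]

```text
t: 16.75
eef_pos: [0.6121, -0.1713, 0.1045]
tool_rot: [0.0, 0.168, 0.986, 0.0]
contact_force: [-5.5, 1.9, 12.7]
gripper_width: 0.357
grasp_force: 80.7
```

Emit:
arm_command:
  commands: [0, 0, 0, 0, 0, 0, 0, 0, 0, 0, 0, 0, 0, 0, 0, 0, 0, 0, 0, 0, 0, 0, 0, 0, 0, 0, 0, 0, 0, 0, 0, 0, 0, 0, 0, 0, 0, 0, 0, 0, 0, 0]

```text
t: 17.35
eef_pos: [0.6121, -0.1714, 0.1045]
tool_rot: [0.0, 0.168, 0.986, 0.0]
contact_force: [-4.4, 1.8, 12.0]
gripper_width: 0.353
grasp_force: 80.7
```

```bash
python3 - <<'E'
from h import *
c=read_camera('wrist');s=read_camera('side');o=get_obs();print(o['t'],o['eef_pos'],o['contact_force'],o['torque'],o['tool_rot'])
im=np.hstack([cv2.resize(s['img'][215:335,305:425,::-1],(400,400),interpolation=2),cv2.resize(c['img'][170:370,225:425,::-1],(400,400),interpolation=2)]);cv2.imwrite('pics/r.png',im)
E
```

```text
17.45 [ 0.61206746 -0.1713498   0.10446433] [-5.49024303  1.83316052 12.50043859] [ 0.41718297  1.07594608 -0.01007976] [2.93972509e-04 1.68209695e-01 9.85751160e-01 2.49254652e-04]
```

View pics/r.png

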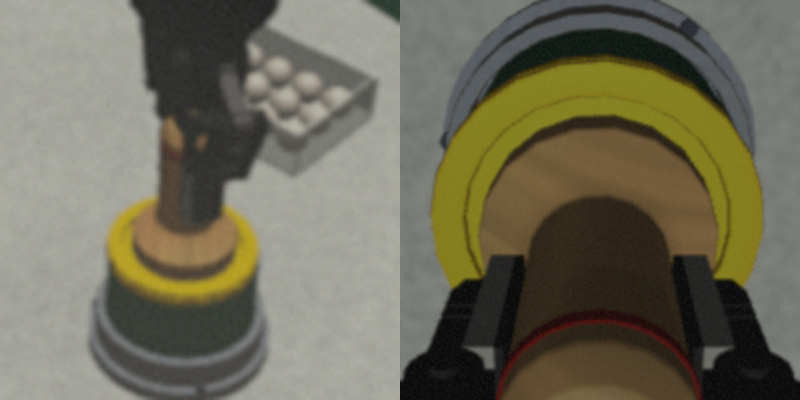

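The lid is flush on the rim with the foot inside the recess, and it was held at about 14–15 N for over 2 s. Next I'll lift and return to the mat.

Emit:
arm_command:
  commands: [0, 0, -0.003, 0, 0, 0, 0, 0, 0, -0.008, 0, 0, 0, 0, 0, 0, -0.018, 0, 0, 0, 0, 0, 0, -0.038, 0, 0, 0, 0, 0, 0, -0.063, 0, 0, 0, 0, 0, 0, -0.083, 0, 0, 0, 0, 0, 0, -0.083, 0, 0, 0, 0]

```text
t: 18.15
eef_pos: [0.614, -0.172, 0.1894]
tool_rot: [0.003, 0.168, 0.986, -0.0]
contact_force: [0.8, -0.2, -1.1]
gripper_width: 0.358
grasp_force: 79.4
```

Emit:
arm_command:
  commands: [0.019, 0.029, 0, 0, 0, 0, 0, 0.044, 0.067, 0, 0, 0, 0, 0, 0.069, 0.105, 0, 0, 0, 0, 0, 0.094, 0.143, 0, 0, 0, 0, 0, 0.119, 0.181, 0, 0, 0, 0, 0, 0.144, 0.219, 0, 0, 0, 0, 0, 0.165, 0.251, 0, 0, 0, 0, 0, 0.187, 0.285, 0, 0, 0, 0, 0]

```text
t: 18.95
eef_pos: [0.5289, 0.1609, 0.1852]
tool_rot: [-0.0, 0.168, 0.986, -0.0]
contact_force: [0.2, -0.4, -1.7]
gripper_width: 0.359
grasp_force: 79.4
```

Emit:
arm_command:
  commands: [0, 0, 0, 0, 0, 0, 0, 0, 0, 0, 0, 0, 0, 0, 0, 0, 0, 0, 0, 0, 0, 0, 0, 0, 0, 0, 0, 0]

```text
t: 19.35
eef_pos: [0.5302, 0.1578, 0.1856]
tool_rot: [-0.0, 0.169, 0.986, -0.0]
contact_force: [0.3, -0.6, -1.9]
gripper_width: 0.354
grasp_force: 79.5
```

```bash
python3 - <<'E'
from h import *
s=read_camera('side');t=read_camera('top');o=get_obs();print(o['t'],o['eef_pos'],o['contact_force'],go([.530,.160,.05]))
h=cv2.cvtColor(t['img'],cv2.COLOR_RGB2HSV)
y=((h[...,0]>24)&(h[...,0]<35)&(h[...,1]>150)&(h[...,2]>90)).astype(np.uint8);et,_=blob(y,(360,215,425,280))
h=cv2.cvtColor(s['img'],cv2.COLOR_RGB2HSV)
y=((h[...,0]>24)&(h[...,0]<35)&(h[...,1]>150)&(h[...,2]>90)).astype(np.uint8);es,_=blob(y,(325,255,395,320))
print(et,es,tri(ray(t,*et[0]),ray(s,*es[0])))
E
```

```text
19.45 [0.530237   0.15825385 0.18580192] [ 0.82959421  0.68311947 -0.93994329] [  0.8   1.6 135.8]
((390.1106262207031, 248.42135620117188), (34.707305908203125, 35.682125091552734), 129.6481475830078) ((359.55145263671875, 288.4301452636719), (29.40842056274414, 44.07185745239258), 95.73359680175781) [ 0.60952547 -0.17162713  0.07263742]
```

The lid is now 14.4 mm lower, which fits the slide plus the snap. Lowering onto the mat.

Emit:
arm_command:
  commands: [0.001, 0.002, 0.03, 0, 0, 0, 0, 0.001, 0.002, 0.065, 0, 0, 0, 0, 0.001, 0.002, 0.1, 0, 0, 0, 0, 0.001, 0.002, 0.125, 0, 0, 0, 0, 0.001, 0.002, 0.14, 0, 0, 0, 0, 0.001, 0.002, 0.143, 0, 0, 0, 0, 0.001, 0.002, 0.143, 0, 0, 0, 0]

```text
t: 20.15
eef_pos: [0.5301, 0.1616, 0.0432]
tool_rot: [0.0, 0.168, 0.986, 0.0]
contact_force: [-0.3, 0.1, -0.6]
gripper_width: 0.356
grasp_force: 79.5
```

Emit:
arm_command:
  commands: [0, 0, 0.001, 0, 0, 0, 0, 0, 0, 0.002, 0, 0, 0, 0, 0, 0, 0.003, 0, 0, 0, 0, 0, 0, 0.003, 0, 0, 0, 0]

```text
t: 20.55
eef_pos: [0.5299, 0.162, 0.0403]
tool_rot: [0.0, 0.168, 0.986, 0.0]
contact_force: [0.4, -0.4, -1.3]
gripper_width: 0.354
grasp_force: 79.5
```

Emit:
arm_command:
  commands: [0, 0, 0.0005, 0, 0, 0, 0, 0, 0, 0.001, 0, 0, 0, 0, 0, 0, 0.001, 0, 0, 0, 0]

```text
t: 20.85
eef_pos: [0.5296, 0.1618, 0.0388]
tool_rot: [-0.0, 0.168, 0.986, -0.0]
contact_force: [-0.4, 0.5, -1.4]
gripper_width: 0.355
grasp_force: 79.5
```

Emit:
arm_command:
  commands: [0, 0, 0.0005, 0, 0, 0, 0, 0, 0, 0.001, 0, 0, 0, 0, 0, 0, 0.001, 0, 0, 0, 0]

```text
t: 21.15
eef_pos: [0.5297, 0.1619, 0.038]
tool_rot: [-0.0, 0.168, 0.986, 0.0]
contact_force: [-0.9, -0.8, 2.0]
gripper_width: 0.357
grasp_force: 80.0
```

Emit:
arm_command:
  commands: [0, 0, 0.0005, 0, 0, 0, 0, 0, 0, 0.0005, 0, 0, 0, 0, 0, 0, 0.0005, 0, 0, 0, 0]

```text
t: 21.45
eef_pos: [0.5297, 0.1618, 0.038]
tool_rot: [-0.0, 0.168, 0.986, 0.0]
contact_force: [-3.5, -0.5, 7.8]
gripper_width: 0.359
grasp_force: 80.6
```

Emit:
arm_command:
  commands: [0, 0, -0.0006, 0, 0, 0, 0, 0, 0, -0.0006, 0, 0, 0, 0, 0, 0, -0.0006, 0, 0, 0, 0.4, 0, 0, -0.0006, 0, 0, 0, 0.45, 0, 0, -0.0006, 0, 0, 0, 0.6, 0, 0, -0.0006, 0, 0, 0, 0.8, 0, 0, -0.0006, 0, 0, 0, 1, 0, 0, -0.0006, 0, 0, 0, 1]
  force: 20

```text
t: 22.25
eef_pos: [0.5297, 0.1618, 0.038]
tool_rot: [0.0, 0.168, 0.986, 0.0]
contact_force: [0.1, -0.6, -0.2]
gripper_width: 1.0
grasp_force: 0.0
```

Emit:
arm_command:
  commands: [0, 0, 0, 0, 0, 0, 1, 0, 0, 0, 0, 0, 0, 1, 0, 0, -0.02, 0, 0, 0, 1, 0, 0, -0.05, 0, 0, 0, 1, 0, 0, -0.09, 0, 0, 0, 1, 0, 0, -0.13, 0, 0, 0, 1, 0, 0, -0.16, 0, 0, 0, 1, 0, 0, -0.16, 0, 0, 0, 1]

```text
t: 23.05
eef_pos: [0.5323, 0.1627, 0.2025]
tool_rot: [0.003, 0.168, 0.986, 0.002]
contact_force: [1.2, -0.6, -0.3]
gripper_width: 0.999
grasp_force: 0.0
```

```bash
python3 - <<'E'
from h import *
s=read_camera('side');w=read_camera('wrist');o=get_obs();print(o['t'],o['eef_pos'],o['contact_force'],o['gripper_width'])
im=np.hstack([cv2.resize(s['img'][180:340,200:400,::-1],(400,320),interpolation=2),cv2.resize(w['img'][:,:,::-1],(400,320))]);cv2.imwrite('pics/f.png',im)
E
```

```text
23.15 [0.52972154 0.16194104 0.19833665] [ 0.06965907 -0.16979648 -0.64997336] 1.0021445396171966
```

View pics/f.png

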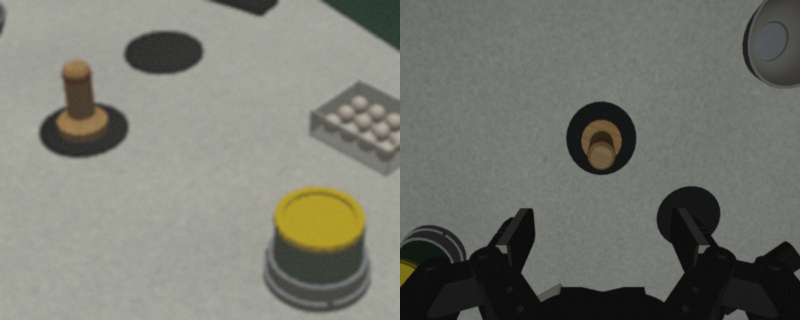

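The press stands upright and centred on its mat (wrist view, about (600,138)). The lid is flush and the gripper is clear, so I'm handing in.

```bash
python3 -c "
from station import hand_in;print(hand_in())"
```

```text
the job is handed in; nothing more can be done
None
```

The job is handed in with no verdict returned: the lid snapped home and looks flush, it was held at about 14 N for over 2 s, and the press is back upright and released on its mat.

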